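Nest the steel pots and hold them down on the sprung dock

ROBOT

A 6-joint arm with a two-finger parallel gripper is mounted at the origin on the work surface. World frame = base frame: x ahead of the robot, y to its left, z up, the work surface at z = 0. Lengths are in mm, angles in rad, forces in N, time in s.
With the tool pointing down it reaches from about 350 to 975 mm from the base axis. Payload 7.1 kg.
Tool frame: the origin (TCP) lies midway between the tips of the shut fingers; the grasp point (between the pads) lies 19 mm behind it (ctrl.grip_depth is the distance from the TCP to the grasp point, in mm); z points along the fingers, y is the line along which they close (so a half turn about z gives the same grasp; the last joint's range is limited). The gripper opens to 88 mm and grips with 3 to 60 N. Pads are 20 mm wide; open, the fingers measure 115 mm over their backs; the gripper's body (75 mm by 178 mm) begins 61 mm behind the grasp point.
Start: joints at [-1.301, 0.423, 1.63, -0, 1.089, -0.019], TCP at [178.019, -599.094, 222.675] pointing down, gripper open.
Joint ranges: [-3, 3], [-0.9, 2.11], [0.09, 2.58], [-1.31, 4.45], [0.11, 2.69], [-2.54, 2.54]. Speed limits (rad/s): [2.39, 2.39, 3.01, 3.14, 3.14, 3.14].

INTERFACE

Orientations are given as a rotation vector (axis times angle).
In Python, from workcell import ctrl, cams gives the robot as it stands.
- The arm moves only by the tool move_arm, never from a script. Its argument "steps" is a list of rows, each a list of 3 entries, a list of its own where there are three numbers: the shift along the tool's x, y, z in units of 25 mm (1.0 is 25 mm), then the turn about the tool's z in units of 5 degrees (1.0 is 5 degrees), then the closure, from 0 (fully open) to 1 (shut). A call has 1 to 20 rows; each row shifts and turns the commanded pose from where the row before left it, along the tool's axes as they then stand; what a row does not reach is not made up. A row lasts 1/12 s, in which the tool goes at most 41.7 mm and 7.16 degrees, less where a joint would pass 70% of its speed; a pose out of reach is approached as far as the arm can. A call is refused whole if a number of a shift passes 1 or a number of a turn 1, either way. A call with a gripper value outside its range is refused whole. The fingers move at their own pace and stop on an object; the grip force is fixed at half the most. Time passes only in rows, so rows that do not move let the fingers close. It gives the time, the measured TCP pose, the force, the opening and the grip force at its end, in the units of the state.
- ctrl.get_obs(): the state, without advancing time (a new reading comes with each control period).
- cams.get_image(name): name is "scene" or "top" or "wrist"; returns a dict with "image" (400x640x3 uint8, red, green, blue), "camera_matrix" (3x3 intrinsics, pixels), "k1" (the pictures are not rectified: a ray, as slopes to the right and down, at radius r is drawn at 1 + k1 r^2 times it, then the intrinsics apply), "xyz" and "rotation" of the camera in the world; the wrist camera has in their place "mount" (4x4, takes a point from camera to tool coordinates, whose origin is the TCP and whose axes are the flange's). Camera axes: x right, y down, z forward; pixel columns grow to the right and rows downward; lengths in mm; the calibration is good to about 2 mm. A picture is of the moment at which its call begins: read the wrist's pose just before it. There is no depth.
- ctrl.close_job(): hands the job in; it is judged then, once.
Trained networks look in the newest picture that a camera, given by its name, has taken for a name from the list of things; names that differ only in an ending like _2 or _b are one class to them, and where a whole thing is asked for, a point or a joint stands for the part that bears it (a point fixed in the world has none). Each returns a list of dicts, best first, with "p" (0 to 1); they miss things now and then, are a little off and sometimes report something else, mostly with a low value. They report only what shows in the picture. A call takes as long as a camera call. They do not tell look-alikes from the thing itself.
- cams.boxes_of(camera, thing): "rect" ([centre column, centre row, width, height] in pixels, round what is visible of it).
- cams.cut_out(camera, thing): "pixels" (400x640 bool, what is visible of it) and "rect" ([centre column, centre row, width, height] in pixels, round what is visible of it).
The state is a dict: "t": time; "qpos": joint angles; "qvel": joint speeds; "joint_torque": joint torques, N m; "ee_pos": TCP position; "orientation": TCP orientation; "ft_force": force on the tool from outside, world axes, zero at the start; "moment": the same for the moment, N m; "width": finger opening in mm; "grasp_force": force on a finger pad.
Only numpy, scipy, OpenCV 4.12 (cv2) and the standard library are available. Lean on these libraries where they do the work, as an engineer would, in place of code of your own. Each camera call takes 0.05 s, during which the arm holds its last target. There are 200 camera calls.

TASK

The three collared steel pots are stored as one nest on the sprung dock. First, where the largest pot stands, nest them in size order, the middle pot in the largest and the smallest in the middle one, each resting by its collar on the rim below; then take the largest pot by its collar, bring the nest over the dock's pin so that the hole under the pot drops onto it, and press it down as far as the sprung seat will go. Finish like that, still gripping the largest pot and keeping the nest pressed fully down; do not let go, and leave everything else on the ledge where it is.

Things in the scene. Friction and masses are not known exactly. Their poses are not given: they have to be found in the camera images.
- pot_large: largest of three plain steel round open pots, 74 mm high, loose, 0.2 kg (whole nest 0.4 kg). Origin: centre of its underside, z up. The top 18 mm (z 56 to 74) is an upright collar, outer dia 66, mouth dia 53: grip across it. The body below is 53 to 58 dia. Central in the underside is a round blind hole, 17 dia, 18 deep, that fits over the dock's pin
- pot_middle: middle steel pot, 52 mm high, 0.12 kg. Origin: centre of its underside, z up. Top 18 mm (z 34 to 52) is a collar, outer dia 60, mouth dia 43; the body below tapers from 50 to 38 dia at the bottom. Nested, its collar rests on the largest pot's rim: its origin is then 40 mm above that pot's origin, its rim 18 mm above that rim
- pot_small: smallest steel pot, 46 mm high, 0.08 kg. Origin: centre of its underside, z up. Top 18 mm (z 28 to 46) is a collar, outer dia 50; the body below tapers from 40 to 28 dia at the bottom. Nested, its collar rests on the middle pot's rim: its origin is then 24 mm above that pot's origin, its rim 18 mm above that rim
- dock: fixed dock: grey plastic base 110 x 110 x 16 mm high, with a sprung aluminium disc 62 mm dia (top face 34 mm above the ledge when up) and a steel pin standing through the disc's centre. Origin: centre of the base's underside, z up
- pin_tip (a point): centre of the top of the dock's fixed pin, 43 mm above the ledge; the pin is 12 mm dia with a 3 mm chamfer and stands 9 mm above the raised disc, 15 mm above the pressed one
- seat (a joint): how far the dock's sprung disc is pressed down, m: 0 up, 0.006 fully down against its stop. It takes 7 N to start it and 13 N to hold it fully down, the weight of the nest included; the nest's own weight does not move it
- polish_tin: bystander, leave alone: closed flat shoe-polish tin, 72 dia x 22 high (mm). Origin: centre of its underside
- tape_roll: bystander, leave alone: roll of tape lying flat, 84 dia x 25 high (mm). Origin: centre of its underside
- shoe_brush: bystander, leave alone: wooden shoe brush lying bristles down, 170 along its x, 50 wide, 45 high (mm). Origin: centre of its underside
- spray_bottle: bystander, leave alone: closed plastic bottle, 70 dia x 200 high (mm). Origin: centre of its underside
- lidded_tin: bystander, leave alone: lidded steel tin with a knob, 106 dia x 118 high (mm). Origin: centre of its underside
- bulb_carton: bystander, leave alone: cardboard carton, 70 x 70 x 110 high (mm). Origin: centre of its underside
- nail_jar: bystander, leave alone: closed glass jar, 64 dia x 80 high (mm). Origin: centre of its underside
Things that resemble listed ones, but are neither listed nor needed, are in the scene too. Leave any green look-alike of the pot_large alone.

How it is judged:
By the outcome, as a careful person would: the job done as asked, in the order asked, and still so for the second after the job is handed in, while the arm keeps its last pose, push and grip.
It also fails if it takes over 70 s, if anything falls off the work surface, if the arm or the gripper's body presses on something with over 40 N, if the wrist force passes 120 N, or if a joint passes its speed limit or range.

## Working session

There is one attempt and no reset: what is moved stays moved. The work goes in short steps, Python scripts to look and compute and a tool call to move; the robot and the scene stay as the last step left them, time stands still between calls to the robot, and variables do not carry over. Pictures are saved under pics/ and viewed, at most 10 in all, crops included, and the job is handed in when it is done.

Besides the shell and the picture viewer there is one more tool, called by a JSON object that holds its "op" and its "data". move_arm: Moves the arm, as the interface text tells. Its arguments: {"type":"object","properties":{"steps":{"type":"array"}},"required":["steps"]}

```bash
mkdir -p pics
cat > h.py <<'E'
import numpy as np, cv2
from workcell import ctrl, cams
from scipy.spatial.transform import Rotation as R
def cam(name):
    o=ctrl.get_obs(); im=cams.get_image(name)
    if 'mount' in im:
        M=np.array(im['mount']); Rt=R.from_rotvec(o['orientation']).as_matrix()
        rot=Rt@M[:3,:3]; pos=np.array(o['ee_pos'])+Rt@M[:3,3]
    else: rot=np.array(im['rotation']); pos=np.array(im['xyz'])
    if rot.shape!=(3,3): rot=R.from_rotvec(rot).as_matrix()
    return dict(img=im['image'],K=np.array(im['camera_matrix']),k1=im['k1'],R=rot,p=pos)
def proj(c,P):
    q=(np.atleast_2d(P)-c['p'])@c['R']; s=q[:,:2]/q[:,2:]
    s=s*(1+c['k1']*(s**2).sum(1,keepdims=True))
    return s@c['K'][:2,:2].T+c['K'][:2,2]
def onplane(c,uv,z):
    uv=np.atleast_2d(uv).astype(float)
    d=(uv-c['K'][:2,2])/[c['K'][0,0],c['K'][1,1]]; s=d.copy()
    for _ in range(20): s=d/(1+c['k1']*(s**2).sum(1,keepdims=True))
    r=np.c_[s,np.ones(len(s))]@c['R'].T
    return c['p']+r*((z-c['p'][2])/r[:,2])[:,None]
def save(c,f): cv2.imwrite('pics/'+f,c['img'][:,:,::-1])
E
python3 - <<'E'
from h import *
for n in ['scene','top']:
    c=cam(n); save(c,n+'1.png'); print(n,c['p'].round(),c['R'].round(2).tolist(),c['K'].round().tolist(),c['k1'])
    for t in ['pot_large','pot_middle','pot_small','dock','polish_tin','tape_roll','shoe_brush','spray_bottle','lidded_tin','bulb_carton','nail_jar']:
        for b in cams.boxes_of(n,t):
            if b['p']>.2: print(t,round(b['p'],2),np.round(b['rect']),onplane(c,b['rect'][:2],40)[0].round())
E
```

```text
scene [1014. -499.  982.] [[0.76, 0.53, -0.38], [0.65, -0.6, 0.46], [0.01, -0.6, -0.8]] [[434.0, 0.0, 317.0], [0.0, 434.0, 200.0], [0.0, 0.0, 1.0]] -0.1121762730928039
pot_large 0.97 [276. 275.  29.  34.] [ 641. -194.   40.]
pot_large 0.94 [286. 200.  26.  36.] [505. -13.  40.]
pot_large 0.82 [258. 236.  29.  37.] [ 529. -145.   40.]
pot_middle 0.64 [348. 177.  22.  24.] [581. 159.  40.]
pot_small 0.57 [311. 151.  21.  19.] [438. 168.  40.]
dock 0.93 [196. 273.  52.  58.] [ 492. -319.   40.]
polish_tin 0.68 [243. 199.  25.  20.] [416. -88.  40.]
tape_roll 0.68 [339. 243.  27.  33.] [698. -26.  40.]
shoe_brush 0.58 [372. 124.  50.  39.] [504. 383.  40.]
spray_bottle 0.81 [326. 287.  30.  63.] [ 750. -140.   40.]
lidded_tin 0.71 [394. 219.  44.  56.] [762. 129.  40.]
bulb_carton 0.79 [238. 341.  51.  60.] [ 690. -367.   40.]
nail_jar 0.73 [423. 148.  24.  34.] [681. 399.  40.]
top [ 331.    3. 1233.] [[0.02, -0.98, 0.2], [-1.0, -0.02, 0.01], [-0.0, -0.2, -0.98]] [[422.0, 0.0, 323.0], [0.0, 422.0, 202.0], [0.0, 0.0, 1.0]] 0.004722020984937871
pot_large 0.92 [395. 183.  24.  26.] [ 639. -197.   40.]
pot_large 0.71 [334. 223.  23.  24.] [518. -20.  40.]
pot_large 0.7 [379. 215.  20.  26.] [ 542. -149.   40.]
pot_middle 0.79 [271. 197.  23.  23.] [588. 162.  40.]
pot_middle 0.6 [335. 222.  20.  24.] [519. -23.  40.]
pot_small 0.54 [267. 254.  18.  18.] [425. 167.  40.]
dock 0.59 [434. 243.  47.  46.] [ 465. -303.   40.]
polish_tin 0.58 [354. 266.  22.  28.] [396. -79.  40.]
tape_roll 0.66 [334. 167.  26.  32.] [682. -16.  40.]
shoe_brush 0.73 [189. 230.  28.  62.] [488. 392.  40.]
spray_bottle 0.56 [384. 136.  31.  38.] [ 782. -166.   40.]
lidded_tin 0.92 [288. 135.  36.  50.] [777. 120.  40.]
bulb_carton 0.78 [456. 162.  38.  35.] [ 705. -375.   40.]
nail_jar 0.75 [196. 166.  26.  24.] [676. 388.  40.]
```

Run:
```python
import cv2,numpy as np
a=cv2.imread('pics/scene1.png');b=cv2.imread('pics/top1.png')
A=cv2.resize(a[110:330,170:450],None,fx=2.8,fy=2.7,interpolation=3)
cv2.imwrite('pics/s_crop.png',A[:600,:800])
B=cv2.resize(b[120:280,240:480],None,fx=3.3,fy=3.3,interpolation=3);cv2.imwrite('pics/t_crop.png',B)
```

```text
(no output)
```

View pics/s_crop.png

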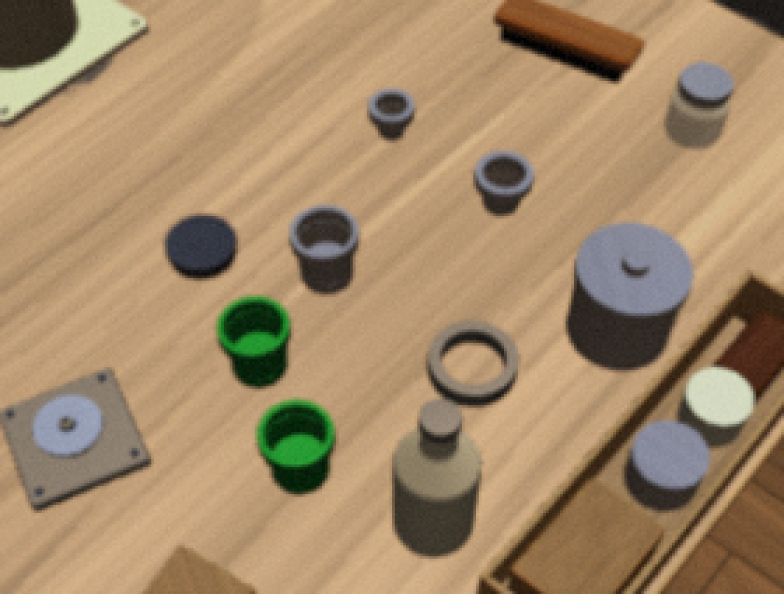

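View pics/t_crop.png

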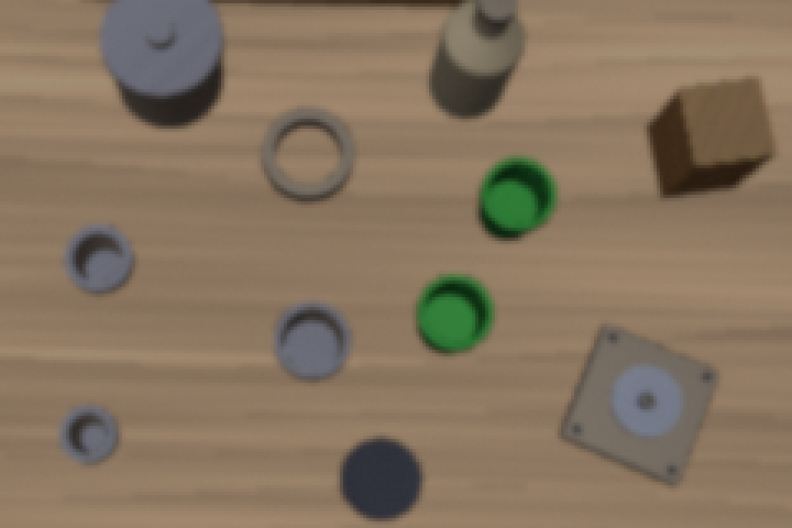

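Steel candidates for pot_large: the plain steel one at scene (286,200) and top (334,223). The ones at scene (276,275) and (258,236) are the green look-alikes, so they stay put. The enlarged crops confirm that. pot_middle is at scene (348,177), pot_small at (311,151), and the dock at (196,273).

```bash
cat >> h.py <<'E'
from scipy.optimize import least_squares
PR={'pot_large':[(26.5,0),(29,56),(33,56),(33,74)],'pot_middle':[(19,0),(25,34),(30,34),(30,52)],'pot_small':[(14,0),(20,28),(25,28),(25,46)],'disc':[(31,34)]}
a=np.linspace(0,2*np.pi,60,endpoint=False)
def model(t,x,y,z0=0): return np.vstack([np.c_[x+r*np.cos(a),y+r*np.sin(a),np.full(60,z+z0)] for r,z in PR[t]])
def box(uv):
    m,M=uv.min(0),uv.max(0); return np.r_[(m+M)/2,M-m]
def mask(c,name,t,guess,z0=0,box_ok=60):
    e=box(proj(c,model(t,*guess,z0)))
    r=[d for d in cams.cut_out(name,t) if np.hypot(*(np.array(d['rect'][:2])-e[:2]))<box_ok]
    return r[0]['pixels'] if r else None
def edges(m): # silhouette bounds, pixel centre convention
    v,u=np.nonzero(m); return np.array([(u.min()+u.max())/2,(v.min()+v.max())/2,np.ptp(u)+1,np.ptp(v)+1])
def fit(t,obs,guess,z0=0):
    f=lambda p: np.concatenate([(box(proj(c,model(t,p[0],p[1],z0)))-e)[:2] for c,e in obs])
    s=least_squares(f,guess); return s.x,s.fun
E
python3 - <<'E'
from h import *
G={'pot_large':(515,-20),'pot_middle':(588,162),'pot_small':(430,167)}
C={}
for n in ['scene','top']:
    C[n]=cam(n)
    for t in G:
        m=mask(C[n],n,t,G[t],box_ok=15)
        if m is None: print(n,t,'none');continue
        e=edges(m); C[n,t]=e; x,f=fit(t,[(C[n],e)],G[t]); print(n,t,x.round(1),e,box(proj(C[n],model(t,*x))).round(1))
for t in G:
    o=[(C[n],C[n,t]) for n in ['scene','top'] if (n,t) in C]
    print(t,*[v.round(1) for v in fit(t,o,G[t])])
c=C['top'];
# disc: bright disc in dock area, centre at z34, from crop pixels
for n,(u,v) in {'scene':(170+67/2.8,110+424/2.7),'top':(240+647/3.3,120+401/3.3)}.items(): print(n,onplane(C[n],(u,v),38).round(1))
o=ctrl.get_obs(); print(R.from_rotvec(o['orientation']).as_matrix().round(3),o['ee_pos'],o['t'])
w=cam('wrist'); save(w,'w1.png'); print(w['p'],w['R'].round(2),w['K'].round(),w['k1'])
E
```

```text
scene pot_large [509.7 -18.6] [285.5 201.5  24.   34. ] [285.5 201.5  25.2  34. ]
scene pot_middle [581.9 166.2] [349.5 177.5  22.   24. ] [349.5 177.5  21.7  24.8]
scene pot_small [430.1 168.6] [309.5 152.   16.   19. ] [309.5 152.   16.9  20. ]
top pot_large [512.7 -20.1] [334. 223.  23.  23.] [334.  223.   23.8  24.5]
top pot_middle [584.4 166.2] [269.5 198.   22.   23. ] [269.5 198.   21.6  21.7]
top pot_small [431.2 166.5] [267.  251.5  19.   18. ] [267.  251.5  18.6  18.3]
pot_large [511.4 -19.6] [ 0.2  0.5 -0.2  0.5]
pot_middle [583.2 166. ] [0.3 0.3 0.  0.4]
pot_small [430.9 167.2] [-0.1  0.4 -0.3  0.1]
scene [[ 473.6 -310.9   38. ]]
top [[ 470.5 -310.5   38. ]]
[[ 0.959  0.285  0.   ]
 [ 0.285 -0.959 -0.   ]
 [ 0.     0.    -1.   ]] [ 178.00470066 -599.08782437  222.70228097] 1.6
[ 246.55515658 -577.4753838   385.71631368] [[ 0.28 -0.92 -0.25]
 [-0.96 -0.27 -0.07]
 [-0.    0.26 -0.96]] [[300.   0. 321.]
 [  0. 300. 200.]
 [  0.   0.   1.]] 0.0186494129052627
```

{"op": "move_arm", "data": {"steps": [[[0.81,-0.43,0.09],0,0],[[0.81,-0.43,0.09],0,0],[[0.81,-0.43,0.09],0,0],[[0.81,-0.43,0.09],0,0],[[0.81,-0.43,0.09],0,0],[[0.81,-0.43,0.09],0,0],[[0.81,-0.43,0.09],0,0],[[0.81,-0.43,0.09],0,0],[[0.81,-0.43,0.09],0,0],[[0.81,-0.43,0.09],0,0],[[0.81,-0.43,0.09],0,0],[[0.81,-0.43,0.09],0,0],[[0.81,-0.43,0.09],0,0],[[0.81,-0.43,0.09],0,0],[[0.81,-0.43,0.09],0,0],[[0.81,-0.43,0.09],0,0],[[0.81,-0.43,0.09],0,0],[[0.81,-0.43,0.09],0,0],[[0,0,0],0,0],[[0,0,0],0,0]]}}

```text
t: 3.32
ee_pos: [472.7, -309.2, 182.1]
orientation: [-3.108, -0.456, 0.001]
ft_force: [-0.7, 0.1, 0.3]
width: 87.7
grasp_force: 0.0
```

Run:
```python
from h import *
w=cam('wrist'); save(w,'w2.png'); np.savez('w2.npz',**w)
print(ctrl.get_obs()['ee_pos'], proj(w,[[472,-310,43],[472,-310,34]]))
```

```text
[ 472.17761734 -309.75868271  182.11763251] [[322.60312224 190.87123959]
 [322.55716719 188.8851567 ]]
```

View pics/w2.png

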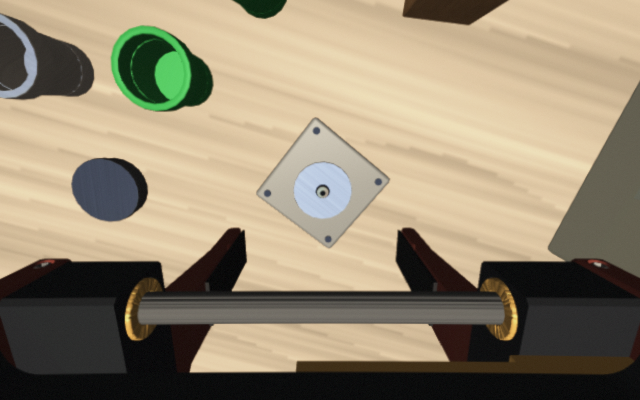

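The wrist view shows the dock with its pin at (322,191) and the disc centred at (322,189). That agrees with the fixed-camera estimate of about (472,-310).

{"op": "move_arm", "data": {"steps": [[[0.4,-0.89,0],0,0],[[0.4,-0.89,0],0,0],[[0.4,-0.89,0],0,0],[[0.4,-0.89,0],0,0],[[0.4,-0.89,0],0,0],[[0.4,-0.89,0],0,0],[[0.4,-0.89,0],0,0],[[0.4,-0.89,0],0,0],[[0.4,-0.89,0],0,0],[[0.4,-0.89,0],0,0],[[0.4,-0.89,0],0,0],[[0.4,-0.89,0],0,0],[[0,0,0],0,0],[[0,0,0],0,0],[[0,0,0],0,0]]}}

```text
t: 4.62
ee_pos: [511.1, -20.8, 182.3]
orientation: [3.109, 0.451, 0.0]
ft_force: [0.6, -0.5, -1.0]
width: 87.9
grasp_force: 0.0
```

```bash
cat >> h.py <<'E'
def rimfit(c,m,rad,z,g):
    """fit rim circle of known radius, height to upper outline of mask: uses far-from-body part of the contour"""
    cs,_=cv2.findContours(m.astype(np.uint8),0,cv2.CHAIN_APPROX_NONE); P=max(cs,key=len)[:,0,:]
    X=onplane(c,P,z)[:,:2]   # contour on the rim plane; only true rim points lie on circle
    p=np.array(g,float)
    for _ in range(30):
        s=least_squares(lambda q:np.hypot(*(X-q).T)-rad,p,loss='soft_l1',f_scale=.7); p=s.x
    r=np.hypot(*(X-p).T)-rad
    return p,np.median(r),np.mean(abs(r)<1.5)
E
python3 - <<'E'
from h import *
w2=dict(np.load('w2.npz')); im=w2['img'].astype(int)
m=((im[:,:,2]>im[:,:,0]-2)&(im.sum(2)>430)).astype(np.uint8); m[:150]=0;m[230:]=0;m[:,:280]=0;m[:,370:]=0
n,l,s,ce=cv2.connectedComponentsWithStats(m); i=1+s[1:,4].argmax(); print(s[i],ce[i])
print('disc',rimfit(w2,l==i,31,34,(472,-310)))
w=cam('wrist'); save(w,'w3.png'); print(ctrl.get_obs()['ee_pos'])
k=mask(w,'wrist','pot_large',(511.4,-19.6)); e=edges(k)
print('silh',fit('pot_large',[(w,e)],(511,-20)),e); print('rim',rimfit(w,k,33,74,(511,-20)))
E
```

```text
[ 293  162   59   57 2453] [322.21076233 189.98899307]
disc (array([ 469.9576927 , -310.22667269]), np.float64(-0.40831525484828113), np.float64(1.0))
[511.09479041 -20.9709412  182.23861902]
silh (array([511.26620012, -20.14088047]), array([ 6.82121026e-13, -8.52651283e-13])) [321.5 194.5  70.   72. ]
rim (array([512.44172113, -19.83200712]), np.float64(-0.4498248821855029), np.float64(0.9336734693877551))
```

{"op": "move_arm", "data": {"steps": [[[0.61,-0.79,0.11],0,0],[[0.61,-0.79,0.11],0,0],[[0.61,-0.79,0.11],0,0],[[0.61,-0.79,0.11],0,0],[[0.61,-0.79,0.11],0,0],[[0.61,-0.79,0.11],0,0],[[0.61,-0.79,0.11],0,0],[[0.61,-0.79,0.11],0,0],[[0,0,0],0,0],[[0,0,0],0,0],[[0,0,0],0,0]]}}

```text
t: 5.63
ee_pos: [582.9, 165.3, 159.9]
orientation: [3.109, 0.451, -0.001]
ft_force: [-0.3, 0.2, -0.4]
width: 87.2
grasp_force: 0.0
```

```bash
cat >> h.py <<'E'
def look(t,g,z0=0):
    w=cam('wrist'); o=ctrl.get_obs(); k=mask(w,'wrist',t,g,z0)
    x=fit(t,[(w,edges(k))],g,z0)[0]; r=rimfit(w,k,PR[t][-1][0],PR[t][-1][1]+z0,g)
    print(t,'ee',np.round(o['ee_pos'],1),'silh',x.round(1),'rim',r[0].round(1),round(r[1],2),round(r[2],2)); return w,r[0]
def go(x,y,z):
    o=ctrl.get_obs(); Rt=R.from_rotvec(o['orientation']).as_matrix()
    print('units',(Rt.T@(np.array([x,y,z])-o['ee_pos'])/25).round(2))
E
python3 - <<'E'
from h import *
w,p=look('pot_middle',(583.2,166)); go(*p,38)
E
```

```text
pot_middle ee [582.9 165.1 160.1] silh [582.  166.1] rim [583.5 166.8] -0.7 0.85
units [ 0.04 -0.06  4.89]
```

{"op": "move_arm", "data": {"steps": [[[0.02,-0.04,0.8],0,0],[[0,0,0.9],0,0],[[0,0,0.9],0,0],[[0,0,0.9],0,0],[[0,0,0.9],0,0],[[0,0,0.47],0,0],[[0,0,0],0,0],[[0,0,0],0,0],[[0,0,0],0,1],[[0,0,0],0,1],[[0,0,0],0,1],[[0,0,0],0,1],[[0,0,0],0,1],[[0,0,0],0,1],[[0,0,0],0,1],[[0,0,0],0,1]]}}

```text
t: 7.07
ee_pos: [583.9, 167.7, 39.2]
orientation: [-3.109, -0.452, -0.001]
ft_force: [-0.4, -1.2, 6.0]
width: 58.5
grasp_force: 30.0
```

{"op": "move_arm", "data": {"steps": [[[0,0,-0.3],0,1],[[0,0,-0.7],0,1],[[0,0,-0.95],0,1],[[0,0,-0.95],0,1],[[0,0,-0.95],0,1],[[0,0,-0.4],0,1],[[0,0,0],0,1],[[0,0,0],0,1],[[0,0,0],0,1]]}}

```text
t: 7.82
ee_pos: [582.4, 167.4, 143.3]
orientation: [3.109, 0.452, -0.004]
ft_force: [0.2, -0.5, -1.2]
width: 58.3
grasp_force: 30.0
```

Run:
```python
from h import *
o=ctrl.get_obs(); print(o['ee_pos'],o['width'],o['ft_force'])
w=cam('wrist'); save(w,'w4.png'); go(511.8,-19.9,o['ee_pos'][2])
```

```text
[582.42371443 167.38644405 143.25617142] 58.34192903748438 [ 0.20367177 -0.5333005  -1.24459406]
units [-4.84  6.38  0.  ]
```

View pics/w4.png

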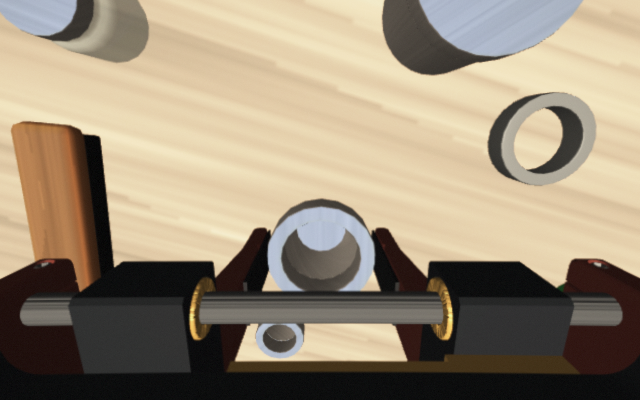

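The middle pot is held upright, with its rim centred near (322,247) between the fingers. I'll check its offset in the hand.

Run:
```python
from h import *
o=ctrl.get_obs(); p=o['ee_pos']; w=cam('wrist'); Rt=R.from_rotvec(o['orientation']).as_matrix()
k=mask(w,'wrist','pot_middle',p[:2],p[2]-38)
k2=k.copy(); k2[285:]=0
cs,_=cv2.findContours(k2.astype(np.uint8),0,1); P=max(cs,key=len)[:,0,:]; print(P.min(0),P.max(0))
P=P[(P[:,1]<280)]
def f(q):
    X=onplane(w,P,p[2]+14+q[2])[:,:2]; return np.hypot(*(X-q[:2]).T)-30
s=least_squares(f,[*p[:2],0],loss='soft_l1',f_scale=.5); print(s.x-[*p[:2],0],abs(s.fun).mean())
for dz in(-2,0,2):
    s=least_squares(lambda q:f([*q,dz]),p[:2],loss='soft_l1',f_scale=.5); d=Rt.T@np.r_[s.x-p[:2],0]; print(dz,d.round(2),abs(s.fun).mean())
```

```text
[268 198] [373 284]
[-0.41798664  1.36975575 -5.40199272] 0.679903654522885
-2 [ 0.93 -1.45 -0.  ] 0.7562470789769314
0 [ 1.54 -1.47 -0.  ] 0.8734081272708376
2 [ 2.12 -1.48 -0.01] 1.0713262669672534
```

{"op": "move_arm", "data": {"steps": [[[-0.3,0.4,0],0,1],[[-0.6,0.8,0],0,1],[[-0.6,0.8,0],0,1],[[-0.6,0.8,0],0,1],[[-0.6,0.8,0],0,1],[[-0.6,0.8,0],0,1],[[-0.6,0.8,0],0,1],[[-0.6,0.8,0],0,1],[[-0.37,0.41,0],0,1],[[0,0,0],0,1],[[0,0,0],0,1],[[0,0,0],0,1]]}}

```text
t: 8.97
ee_pos: [512.7, -20.3, 144.7]
orientation: [-3.109, -0.452, -0.001]
ft_force: [-0.1, 0.0, -1.6]
width: 58.2
grasp_force: 30.0
```

{"op": "move_arm", "data": {"steps": [[[0,0,0.5],0,1],[[0,0,0.5],0,1],[[0,0,0.5],0,1],[[0,0,0.4],0,1],[[0,0,0.3],0,1],[[0,0,0],0,1],[[0,0,0],0,1]]}}

```text
t: 9.55
ee_pos: [512.4, -20.3, 89.4]
orientation: [-3.109, -0.453, 0.001]
ft_force: [0.5, 0.6, -1.6]
width: 58.0
grasp_force: 30.0
```

{"op": "move_arm", "data": {"steps": [[[0,0,0.1],0,1],[[0,0,0.1],0,1],[[0,0,0.1],0,1],[[0,0,0.05],0,1],[[0,0,0],0,1],[[0,0,0],0,1]]}}

```text
t: 10.05
ee_pos: [512.4, -20.7, 80.9]
orientation: [-3.109, -0.452, -0.0]
ft_force: [-0.8, -0.1, -1.6]
width: 57.9
grasp_force: 30.0
```

{"op": "move_arm", "data": {"steps": [[[0,0,0.05],0,1],[[0,0,0.04],0,1],[[0,0,0],0,1],[[0,0,0],0,1]]}}

```text
t: 10.38
ee_pos: [512.6, -20.7, 79.1]
orientation: [3.109, 0.452, 0.001]
ft_force: [-1.4, -1.1, 5.1]
width: 58.3
grasp_force: 30.0
```

{"op": "move_arm", "data": {"steps": [[[0,0,0],0,0],[[0,0,0],0,0],[[0,0,0],0,0],[[0,0,0],0,0],[[0,0,0],0,0],[[0,0,-0.3],0,0],[[0,0,-0.8],0,0],[[0,0,-1],0,0],[[0,0,-1],0,0],[[0,0,-1],0,0],[[0,0,-0.7],0,0],[[0,0,0],0,0],[[0,0,0],0,0]]}}

```text
t: 11.47
ee_pos: [512.9, -20.7, 199.8]
orientation: [3.108, 0.452, 0.004]
ft_force: [0.3, 0.4, -0.0]
width: 87.8
grasp_force: 0.0
```

Run:
```python
from h import *
w,p=look('pot_middle',(512,-20.5),40); save(w,'w5.png'); cv2.imwrite('pics/w5c.png',cv2.resize(w['img'][100:300,200:440,::-1],None,fx=2.5,fy=2.5))
go(430.9,167.2,155)
```

```text
pot_middle ee [512.1 -20.7 198.6] silh [510.4 -19.9] rim [511.7 -19.2] -0.56 0.95
units [-0.95 -8.12  1.72]
```

View pics/w5c.png

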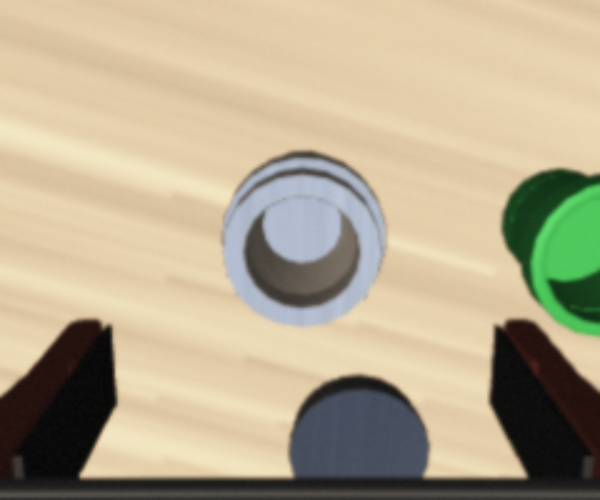

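The middle pot sits level and concentric on the large one's rim, around (300,240) in the crop. Next is the small pot.

{"op": "move_arm", "data": {"steps": [[[-0.1,-0.9,0.19],0,0],[[-0.1,-0.9,0.19],0,0],[[-0.1,-0.9,0.19],0,0],[[-0.1,-0.9,0.19],0,0],[[-0.1,-0.9,0.19],0,0],[[-0.1,-0.9,0.19],0,0],[[-0.1,-0.9,0.19],0,0],[[-0.1,-0.9,0.19],0,0],[[-0.1,-0.9,0.19],0,0],[[0,0,0],0,0],[[0,0,0],0,0],[[0,0,0],0,0]]}}

```text
t: 12.57
ee_pos: [432.9, 166.6, 155.3]
orientation: [3.108, 0.453, -0.002]
ft_force: [0.2, 0.8, 0.1]
width: 87.7
grasp_force: 0.0
```

Run:
```python
from h import *
w,p=look('pot_small',(430.9,167.2)); go(*(p-[0,1.3]),32)
```

```text
pot_small ee [433.2 166.4 155.5] silh [430.4 167.9] rim [431.7 168.4] -0.11 1.0
units [-0.05 -0.05  4.95]
```

{"op": "move_arm", "data": {"steps": [[[-0.06,-0.03,0.8],0,0],[[0,0,0.9],0,0],[[0,0,0.9],0,0],[[0,0,0.9],0,0],[[0,0,0.9],0,0],[[0,0,0.54],0,0],[[0,0,0],0,0],[[0,0,0],0,0],[[0,0,0],0,1],[[0,0,0],0,1],[[0,0,0],0,1],[[0,0,0],0,1],[[0,0,0],0,1],[[0,0,0],0,1],[[0,0,0],0,1],[[0,0,0],0,1],[[0,0,0],0,1]]}}

```text
t: 14.08
ee_pos: [431.7, 167.5, 32.8]
orientation: [-3.109, -0.452, -0.001]
ft_force: [-0.4, -1.7, 5.9]
width: 49.3
grasp_force: 30.0
```

{"op": "move_arm", "data": {"steps": [[[0,0,-0.3],0,1],[[0,0,-0.8],0,1],[[0,0,-1],0,1],[[0,0,-1],0,1],[[0,0,-0.9],0,1],[[0,0,-0.4],0,1],[[0.1,0.5,0],0,1],[[0.1,0.9,0],0,1],[[0.1,0.9,0],0,1],[[0.1,0.9,0],0,1],[[0.1,0.9,0],0,1],[[0.1,0.9,0],0,1],[[0.1,0.9,0],0,1],[[0.1,0.9,0],0,1],[[0.1,0.9,0],0,1],[[0.05,0.42,0],0,1],[[0,0,0],0,1],[[0,0,0],0,1],[[0,0,0],0,1]]}}

```text
t: 15.67
ee_pos: [511.2, -19.7, 142.1]
orientation: [-3.108, -0.452, 0.002]
ft_force: [-0.2, -0.3, -0.4]
width: 49.5
grasp_force: 30.0
```

Run:
```python
from h import *
for _ in range(2): o=ctrl.get_obs(); cams.get_image('top')
go(512.2,-20.7,105); print(o['ee_pos'],o['width'],o['ft_force'])
```

```text
units [0.02 0.06 1.49]
[511.31928918 -19.51400136 142.19685492] 49.237059542824355 [-0.73792056  0.15521839 -0.18373405]
```

{"op": "move_arm", "data": {"steps": [[[0.02,0.05,0.1],0,1],[[0,0,0.4],0,1],[[0,0,0.4],0,1],[[0,0,0.4],0,1],[[0,0,0.3],0,1],[[0,0,0],0,1],[[0,0,0],0,1]]}}

```text
t: 16.35
ee_pos: [512.3, -21.5, 101.5]
orientation: [-3.109, -0.452, 0.003]
ft_force: [-0.4, -0.4, -0.6]
width: 50.1
grasp_force: 30.0
```

{"op": "move_arm", "data": {"steps": [[[0,0,0.07],0,1],[[0,0,0.07],0,1],[[0,0,0.05],0,1],[[0,0,0],0,1],[[0,0,0],0,1]]}}

```text
t: 16.77
ee_pos: [513.0, -21.6, 97.8]
orientation: [3.109, 0.452, 0.0]
ft_force: [-0.9, -0.1, -1.4]
width: 49.8
grasp_force: 30.0
```

{"op": "move_arm", "data": {"steps": [[[0,0,0.04],0,1],[[0,0,0.03],0,1],[[0,0,0],0,1],[[0,0,0],0,1]]}}

```text
t: 17.1
ee_pos: [513.2, -21.6, 96.7]
orientation: [3.109, 0.452, 0.001]
ft_force: [-0.9, -0.0, 8.3]
width: 49.4
grasp_force: 30.0
```

{"op": "move_arm", "data": {"steps": [[[0,0,0],0,0],[[0,0,0],0,0],[[0,0,0],0,0],[[0,0,0],0,0],[[0,0,0],0,0],[[0,0,0],0,0],[[0,0,-0.3],0,0],[[0,0,-0.8],0,0],[[0,0,-1],0,0],[[0,0,-1],0,0],[[0,0,-1],0,0],[[0,0,-0.6],0,0],[[0,0,0],0,0],[[0,0,0],0,0]]}}

```text
t: 18.27
ee_pos: [513.3, -21.6, 214.3]
orientation: [3.108, 0.452, 0.003]
ft_force: [-0.4, -0.5, -1.5]
width: 87.7
grasp_force: 0.0
```

Run:
```python
from h import *
w,p=look('pot_small',(512,-20.5),64); 
s=cam('scene')
A=cv2.resize(w['img'][100:300,200:440,::-1],None,fx=1.6,fy=1.6);B=cv2.resize(s['img'][150:230,250:346,::-1],None,fx=4,fy=4,interpolation=3)
cv2.imwrite('pics/w6c.png',np.hstack([A,B])); go(512.5,-21,48)
```

```text
pot_small ee [512.5 -21.5 213.2] silh [511.6 -20.1] rim [512.8 -19.9] -0.02 1.0
units [ 0.04 -0.01  6.57]
```

View pics/w6c.png

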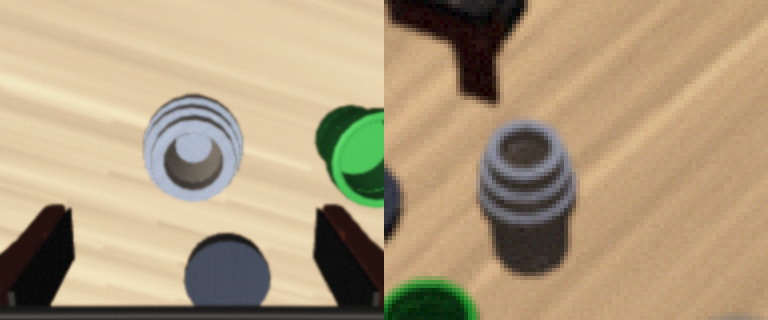

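All three pots are nested level and concentric, seen at (193,147) in the left crop and (528,185) in the right one. Now I'll grip the large collar.

{"op": "move_arm", "data": {"steps": [[[0,0,0.6],0,0],[[0,0,0.9],0,0],[[0,0,0.9],0,0],[[0,0,0.9],0,0],[[0,0,0.9],0,0],[[0,0,0.9],0,0],[[0,0,0.9],0,0],[[0,0,0.69],0,0],[[0,0,0],0,0],[[0,0,0],0,0],[[0,0,0],0,1],[[0,0,0],0,1],[[0,0,0],0,1],[[0,0,0],0,1],[[0,0,0],0,1],[[0,0,0],0,1],[[0,0,0],0,1],[[0,0,0],0,1]]}}

```text
t: 19.92
ee_pos: [513.6, -21.5, 47.1]
orientation: [3.109, 0.452, 0.003]
ft_force: [-0.3, 1.1, 6.7]
width: 66.0
grasp_force: 30.0
```

{"op": "move_arm", "data": {"steps": [[[0,0,-0.3],0,1],[[0,0,-0.7],0,1],[[0,0,-0.9],0,1],[[0,0,-0.9],0,1],[[0,0,-0.7],0,1],[[0,0,-0.3],0,1],[[0,0,0],0,1],[[0,0,0],0,1]]}}

```text
t: 20.58
ee_pos: [512.5, -21.5, 141.0]
orientation: [-3.109, -0.452, 0.0]
ft_force: [0.3, 0.3, -3.7]
width: 65.9
grasp_force: 30.0
```

{"op": "move_arm", "data": {"steps": [[[-0.15,0.35,0],0,1],[[-0.38,0.8,0],0,1],[[-0.38,0.8,0],0,1],[[-0.38,0.8,0],0,1],[[-0.38,0.8,0],0,1],[[-0.38,0.8,0],0,1],[[-0.38,0.8,0],0,1],[[-0.38,0.8,0],0,1],[[-0.38,0.8,0],0,1],[[-0.38,0.8,0],0,1],[[-0.38,0.8,0],0,1],[[-0.38,0.8,0],0,1],[[-0.38,0.8,0],0,1],[[-0.22,0.69,0],0,1],[[0,0,0],0,1],[[0,0,0],0,1],[[0,0,0],0,1]]}}

```text
t: 22.0
ee_pos: [469.4, -311.2, 139.9]
orientation: [-3.107, -0.451, 0.003]
ft_force: [-0.4, -0.8, -4.9]
width: 66.3
grasp_force: 30.0
```

Run:
```python
from h import *
P=[]
for _ in range(3): o=ctrl.get_obs(); P.append(o['ee_pos']); s=cam('top')
print(np.mean(P,0),o['width'],o['ft_force']); go(470.6,-311.3,o['ee_pos'][2])
# compare the disc in first top/scene pictures with the wrist estimate
for n,g in (('scene',(472,-311)),('top',(472,-311))):
    im=cv2.imread('pics/%s1.png'%n).astype(int); c=cam(n); u,v=proj(c,[[*g,34]])[0].round().astype(int)
    m=((im[:,:,0]>im[:,:,2]+4)).astype(np.uint8); k=np.zeros_like(m); k[v-18:v+18,u-18:u+18]=m[v-18:v+18,u-18:u+18]
    nn,l,st,ce=cv2.connectedComponentsWithStats(k); i=1+st[1:,4].argmax()
    e=edges(l==i); print(n,e,box(proj(c,model('disc',*g))).round(1),fit('disc',[(c,e)],g)[0],onplane(c,ce[i],34))
c=cam('wrist'); save(c,'w7.png'); s=cam('scene')
A=c['img'][150:350,200:440,::-1];B=cv2.resize(s['img'][180:320,140:308,::-1],None,fx=3,fy=3,interpolation=3);A=cv2.resize(A,(504,420))[:, 80:440]
cv2.imwrite('pics/w7c.png',np.hstack([A,B])[:, :800])
```

```text
[ 469.67364378 -310.90273481  140.1382945 ] 65.9276663967513 [ 0.73047007  0.6888589  -4.00642487]
units [0.01 0.03 0.01]
scene [194. 267.  25.  23.] [193.8 267.6  25.2  22.5] [ 470.9660561  -309.63680749] [[ 471.20216468 -310.76507135   34.        ]]
top [435.5 241.   22.   21. ] [435.8 241.2  21.9  21.8] [ 472.52213911 -310.02564561] [[ 472.23450441 -310.05019054   34.        ]]
```

View pics/w7c.png

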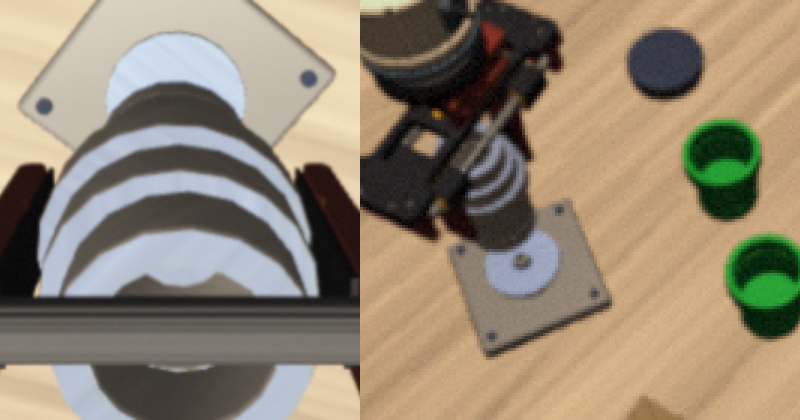

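The left view shows the nest held level above the disc. The scene view shows the dock clear, with the pin at about (521,262) in the picture.

{"op": "move_arm", "data": {"steps": [[[0.06,0.04,0],0,1],[[0,0,0.3],0,1],[[0,0,0.5],0,1],[[0,0,0.5],0,1],[[0,0,0.4],0,1],[[0,0,0.14],0,1],[[0,0,0],0,1],[[0,0,0],0,1],[[0,0,0],0,1]]}}

```text
t: 23.1
ee_pos: [472.5, -312.4, 95.4]
orientation: [3.109, 0.452, 0.001]
ft_force: [-0.2, 0.0, -4.5]
width: 65.8
grasp_force: 30.0
```

{"op": "move_arm", "data": {"steps": [[[0,0,0.06],0,1],[[0,0,0.06],0,1],[[0,0,0.06],0,1],[[0,0,0.04],0,1],[[0,0,0],0,1],[[0,0,0],0,1]]}}

```text
t: 23.6
ee_pos: [472.2, -312.1, 89.6]
orientation: [-3.109, -0.452, 0.0]
ft_force: [-0.2, 0.0, -4.0]
width: 66.2
grasp_force: 30.0
```

{"op": "move_arm", "data": {"steps": [[[0,0,0.04],0,1],[[0,0,0.04],0,1],[[0,0,0.04],0,1],[[0,0,0],0,1],[[0,0,0],0,1]]}}

```text
t: 24.02
ee_pos: [472.2, -312.1, 86.6]
orientation: [-3.109, -0.452, 0.0]
ft_force: [0.4, -1.2, -4.2]
width: 66.1
grasp_force: 30.0
```

Down past the pin's top with no contact, so the pin is in the hole.

{"op": "move_arm", "data": {"steps": [[[0,0,0.06],0,1],[[0,0,0.06],0,1],[[0,0,0.06],0,1],[[0,0,0.04],0,1],[[0,0,0],0,1],[[0,0,0],0,1]]}}

```text
t: 24.52
ee_pos: [472.2, -312.2, 81.3]
orientation: [-3.109, -0.452, 0.0]
ft_force: [-0.2, 1.7, -1.8]
width: 66.0
grasp_force: 30.0
```

{"op": "move_arm", "data": {"steps": [[[0,0,0.06],0,1],[[0,0,0.06],0,1],[[0,0,0.06],0,1],[[0,0,0],0,1],[[0,0,0],0,1]]}}

```text
t: 24.93
ee_pos: [472.3, -312.2, 77.1]
orientation: [3.109, 0.452, 0.0]
ft_force: [-3.0, 1.6, 5.5]
width: 65.9
grasp_force: 30.0
```

{"op": "move_arm", "data": {"steps": [[[0,0,0.06],0,1],[[0,0,0.04],0,1],[[0,0,0],0,1],[[0,0,0],0,1]]}}

```text
t: 25.27
ee_pos: [472.3, -312.2, 75.1]
orientation: [3.109, 0.452, 0.0]
ft_force: [-4.2, 2.8, 11.7]
width: 66.0
grasp_force: 30.0
```

{"op": "move_arm", "data": {"steps": [[[-0.02,-0.03,0.02],0,1],[[0,0,0.03],0,1],[[0,0,0],0,1],[[0,0,0],0,1]]}}

```text
t: 25.6
ee_pos: [472.4, -312.1, 75.0]
orientation: [3.107, 0.452, 0.003]
ft_force: [-5.0, 3.9, 20.3]
width: 66.1
grasp_force: 30.0
```

{"op": "move_arm", "data": {"steps": [[[0,0,0],0,1],[[0,0,0],0,1],[[0,0,0],0,1],[[0,0,0],0,1],[[0,0,0],0,1],[[0,0,0],0,1],[[0,0,0],0,1],[[0,0,0],0,1],[[0,0,0],0,1],[[0,0,0],0,1],[[0,0,0],0,1],[[0,0,0],0,1]]}}

```text
t: 26.6
ee_pos: [472.4, -312.1, 75.0]
orientation: [3.108, 0.452, 0.003]
ft_force: [-5.1, 4.1, 19.9]
width: 65.9
grasp_force: 30.0
```

Run:
```python
from h import *
c=cam('wrist'); s=cam('scene'); o=ctrl.get_obs(); print(o['ee_pos'],o['ft_force'],o['moment'],o['width'])
A=cv2.resize(c['img'][150:350,200:440,::-1],(504,420))[:, 80:440];B=cv2.resize(s['img'][180:320,140:286,::-1],None,fx=3,fy=3,interpolation=3)
cv2.imwrite('pics/w8c.png',np.hstack([A,B])[:, :800])
```

```text
[ 472.40326537 -312.13509019   75.04156405] [-5.21257385  3.67732963 19.69239642] [ 0.80144147  0.99541529 -0.02753764] 66.03009244593889
```

View pics/w8c.png

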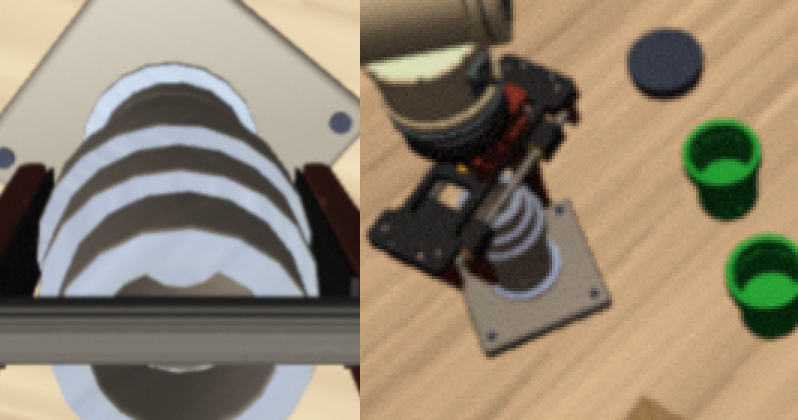

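The views show the nest upright and centred on the disc, still gripped. The height is steady at the stop (pot base 28 mm above the ledge) with 20 N of push.

```bash
python3 -c "
from workcell import ctrl
print(ctrl.close_job())"
```

```text
the job is handed in; nothing more can be done
None
```

The three pots are nested in size order, set over the dock's pin and pressed to the seat's stop with about 20 N, with the largest pot still gripped; the job was handed in at about 27 s, and no verdict came back.

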